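# Screw the filler cap home on a trimmer fuel tank

### The job

Take the orange filler cap from its metal ring on the shop counter and set it in the black filler neck of the white fuel tank. Gently turn it backwards (counter-clockwise from above) until the thread start clicks and the cap drops in, press it down lightly and then screw it forward (clockwise) until it is fully home, never forcing the thread; let go and leave the other things on the counter alone.

Things in the scene. Friction and masses are not known exactly. Their poses are not given: they have to be found in the camera images.
- cap_grip (a point): (All sizes in mm.) Loose orange filler cap, about 90 g. This point: centre of its upright grip bar, 50 long (cap's x), 13 wide (y), 28 high; z up. The bar stands on a round lid 66 across, 6 thick: the lid's underside is 20 below this point, the bar's top 14 above. It starts upright in its ring, stem hanging inside: lift it by 40 or more to clear.
- cap_pin (a point): Centre of the steel cross pin in the cap's stem, 35.8 under cap_grip. The stem is 28 across and ends 31 below the lid's underside, the last 9 tapering to 16 across. The pin, 6 thick and 44 long along the cap's x, has its lower side 18.8 below the lid's underside. Its two ends act as the cap's thread.
- cap_cup: Fixed aluminium ring, 62 outside, 53 inside, 45 high, in which the cap waits, lid on the rim. Origin at the centre of its underside.
- tank: Fixed white fuel tank, 150 (its x) by 100 by 70 high, origin at the centre of its underside; the black filler neck stands upright in the middle of its top.
- tank_mouth (a point): Centre of the filler neck's rim at rest, 113 above the counter (tank's axes, z up). Neck 58 across outside, 49.6 inside. Two shelves inside leave a 32 bore for the stem and two opposite notches for the pin's ends. Turned angle of the notches: unknown. Cap home: lid's underside 1 above the rim (cap_grip 21 above). The thread is spoilt if cap and neck press on each other by over 25 N in all.
- thread_start (a point): Point in the neck at the shelves' top, 5 under the rim. Put in with its x along the tank's x (either way round), the pin lands on the shelves, lid underside 11 to 15 over the rim. The notches then lie 0.4 to 1.6 rad counter-clockwise from above; the shelf rises up to 2 on the way. There the pin can drop by 9 (the click), to lid 5 over the rim; a stop blocks backing some 0.2 rad further.
- thread_end (a point): Point in the neck 15 under the rim, level of the thread under the shelves. The dropped pin must be right down (lightly pressed) to pass under the shelf. Clockwise, the lid sinks by 4 more in about 1.1 rad, and a firm stop comes 1.0 to 1.4 rad from the drop: home. Clockwise without having dropped, the pin meets a stop and never engages.
- neck_mount (a point): Point at the neck's rubber grommet, on the tank's top. The neck is springy: pressed, it starts to sink at 2 N and gives 1.4 mm per further newton, at most 9 mm; twisted, it gives 0.67 rad per N m, at most 0.45 rad; it springs back. The pin's ends work 18.5 from the axis, so 0.25 N m of twist is about 7 N on each.
- padlock_brass: Bystander: brass padlock lying flat, 22 high.
- padlock_blue: Bystander: blue padlock lying flat, 22 high.
- spray_can: Bystander: black spray can, 60 across, 150 high.
- screwdriver: Bystander: screwdriver lying flat.
- wrench: Bystander: wrench lying flat.
- keytray: Bystander: cardboard tray, 100 by 160 by 35 high.
- tape_roll: Bystander: grey roll of tape, 90 across, 22 high.
Not all that is in view belongs to the job. Of the things that look like the part that bears cap_grip, the smallest one is meant.

How it is judged:
At the end, for the whole second after the job is handed in: The cap is screwed home: upright (within 0.08 rad), centred on the neck (within 4 mm), its lid's underside less than 2.5 mm above the neck's rim (z of cap_grip in the frame of tank_mouth between 0.018 and 0.0225 m and horizontal distance between cap_grip and tank_mouth below 0.004 m and angle between cap_grip's own z axis and vertical below 0.08 rad); the robot touches nothing.
It fails at once if cap and neck pressed on each other with more than 25 N (thread spoilt) (contact force between cap and tank above 25 N).
It fails at once if a bystander was shifted by more than 20 mm (distance of any of padlock_brass, padlock_blue, spray_can, screwdriver, wrench, keytray, tape_roll from where it was at the start of the episode above 0.02 m).
It also fails if it takes over 58 s, if anything falls off the work surface, if the arm or the gripper's body presses on something with over 40 N, if the wrist force passes 120 N, or if a joint passes its speed limit or range.

### The arm

A 7-joint arm with a two-finger parallel gripper is mounted at the origin on the work surface. World frame = base frame: x ahead of the robot, y to its left, z up, the work surface at z = 0. Lengths are in m, angles in rad, forces in N, time in s.
With the tool pointing down it reaches from about 0.35 to 0.9 m from the base axis. Payload 7.2 kg.
Tool frame: the origin (TCP) lies at the centre of the arm's flange, where the gripper is bolted on; the fingertips stand 173 mm ahead of it and the grasp point (between the pads) lies 155 mm ahead of it; z points along the fingers, y is the line along which they close (so a half turn about z gives the same grasp; the last joint's range is limited). The gripper opens to 85 mm and grips with 20 to 120 N. Pads are 22 mm wide; open, the fingers measure 114 mm over their backs; the gripper's body (76 mm by 85 mm) begins 54 mm behind the grasp point. The pads swing forward as they close: fully open they stand 13 mm farther back than shut.
Start: joints at [-1.306, 0.411, -0.013, 1.596, 0.006, 1.134, -0.082], TCP at [0.204, 0.591, 0.405] pointing down, gripper open.
Joint ranges: [-2.95, 2.95], [-0.29, 1.99], [-1.47, 1.44], [0.14, 2.54], [-1.03, 4.17], [0.13, 1.85], [-2.86, 2.86]. Speed limits (rad/s): [2.39, 2.39, 3.01, 3.01, 3.14, 3.14, 3.14].

### API

Orientations are given as a unit quaternion [x, y, z, w].
In Python, from rig import env gives the robot as it stands.
- The arm moves only by the tool send_rows, never from a script. Its arguments are lists of equal length, an entry for each row: "xyz": the shift along the tool's x, y, z in m, a list of three; "turn": the turn about the tool's z in degrees; "hand": the opening, from 0 (shut) to 1 (fully open). In form: {"xyz": [[x, y, z], ...], "turn": [turn, ...], "hand": [hand, ...]}. A call has 1 to 5 rows; each row shifts and turns the commanded pose from where the row before left it, along the tool's axes as they then stand; what a row does not reach is not made up. A row lasts 1/12 s, in which the tool goes at most 41.7 mm and 7.16 degrees, less where a joint would pass 70% of its speed; a pose out of reach is approached as far as the arm can. A call is refused whole if a number of a shift passes 0.0417 or a number of a turn 7.16, either way. A call with a gripper value outside its range is refused whole. The fingers move at their own pace and stop on an object; "newtons" is the grip in N (left out, the last holds). Time passes only in rows, so rows that do not move let the fingers close. It gives the time, the measured TCP pose, the force, the opening and the grip force at its end, in the units of the state.
- env.sense(): the state, without advancing time (a new reading comes with each control period).
- env.snapshot(name): name is "scene" or "top" or "wrist"; returns a dict with "pixels" (480x640x3 uint8, blue, green, red), "z_map" (480x640 float32, m along the optical axis (not along the pixel's ray), 0 where there is no reading), "camera_matrix" (3x3 intrinsics, pixels), "R" (3x3) and "t" (3): a world point X has camera coordinates R X + t; the wrist camera has in their place "hand_eye" (4x4, takes a point from camera to tool coordinates, whose origin is the TCP and whose axes are the flange's). Camera axes: x right, y down, z forward; pixel columns grow to the right and rows downward; lengths in m; the calibration is good to about 2 mm. The wrist camera is an equidistant fisheye: a pixel r from the principal point sees the ray r / f radians off the axis. A picture is of the moment at which its call begins: read the wrist's pose just before it.
- env.sign_off(): hands the job in; it is judged then, once.
The state is a dict: "clock": time; "q": joint angles; "joint_vel": joint speeds; "joint_torque": joint torques, N m; "eef_pos": TCP position; "eef_rot": TCP orientation; "force": force on the tool from outside, world axes, zero at the start; "wrist_torque": the same for the moment, N m; "grip_width": opening from 0.0 (shut) to 1.0 (fully open); "grip_force": force on a finger pad.
Only numpy, scipy, OpenCV 4.12 (cv2) and the standard library are available. Lean on these libraries where they do the work, as an engineer would, in place of code of your own. Each camera call takes 0.05 s, during which the arm holds its last target. There are 200 camera calls.

## Working session

There is one attempt and no reset: what is moved stays moved. The work goes in short steps, Python scripts to look and compute and a tool call to move; the robot and the scene stay as the last step left them, time stands still between calls to the robot, and variables do not carry over. Pictures are saved under pics/ and viewed, at most 10 in all, crops included, and the job is handed in when it is done.

Besides the shell and the picture viewer there is one more tool, called after ">>>" in YAML: its name, and indented under it one key for each argument. send_rows: Moves the arm, as the interface text tells. Its arguments: {"type":"object","properties":{"xyz":{"type":"array","items":{"type":"array","items":{"type":"number"}}},"turn":{"type":"array","items":{"type":"number"}},"hand":{"type":"array","items":{"type":"number"}},"newtons":{"type":"number"}},"required":["xyz","turn","hand"]}

```bash
mkdir -p pics; cat > h.py <<'E'
import numpy as np, cv2
from rig import env
def snap(n):
    s=env.snapshot(n); return s
def pts(s):
    K=s["camera_matrix"];z=s["z_map"];v,u=np.mgrid[0:480,0:640]
    c=np.stack([(u-K[0,2])/K[0,0]*z,(v-K[1,2])/K[1,1]*z,z],-1)
    return (c-s["t"])@s["R"]   # R^T (c-t)
def ray(s,u,v,h):
    K=s["camera_matrix"];d=np.array([(u-K[0,2])/K[0,0],(v-K[1,2])/K[1,1],1])@s["R"]
    o=-s["R"].T@s["t"]; return o+d*(h-o[2])/d[2]
E
python3 - <<'E'
from h import *
import pickle
for n in("scene","top"):
    s=snap(n); cv2.imwrite(f"pics/{n}0.png",s["pixels"]); pickle.dump(s,open(n+".pkl","wb"))
    print(n,s["R"].round(3).tolist(),s["t"],s["camera_matrix"].tolist())
print(env.sense())
E
```

```text
scene [[0.506, 0.862, -0.003], [0.611, -0.361, -0.705], [-0.609, 0.355, -0.71]] [-0.27430809 -0.27542661  1.38977336] [[501.271146750705, 0.0, 311.61048908286074], [0.0, 501.271146750705, 244.58885802610993], [0.0, 0.0, 1.0]]
top [[0.016, -1.0, 0.005], [-0.996, -0.017, -0.082], [0.082, -0.004, -0.997]] [-0.03343236  0.57641894  1.32327603] [[574.6698372942963, 0.0, 322.0125498017667], [0.0, 574.6698372942963, 247.59398131565774], [0.0, 0.0, 1.0]]
{'clock': 0.1, 'q': array([-1.30623524,  0.41182934, -0.01271401,  1.59696871,  0.005584  ,
        1.1343342 , -0.08223991]), 'joint_vel': array([ 0.00139127, -0.00221529, -0.00109075, -0.00149286,  0.00036557,
        0.00012349,  0.00225011]), 'joint_torque': array([ 2.56103158e-03, -6.01819539e+01,  6.84459843e-01, -3.00086617e+01,
        1.40727640e-02,  6.43414751e-03, -1.33844611e-05]), 'eef_pos': array([0.20410849, 0.59051696, 0.40392767]), 'eef_rot': array([ 1.65624081e-01,  9.86188673e-01, -7.47930781e-04, -7.92301563e-05]), 'force': array([-0.28717661, -0.83560099,  0.89133338]), 'wrist_torque': array([-0.0185102 , -0.01003202,  0.01029227]), 'grip_force': 0.0, 'grip_width': 0.9966566430970695}
```

View pics/top0.png

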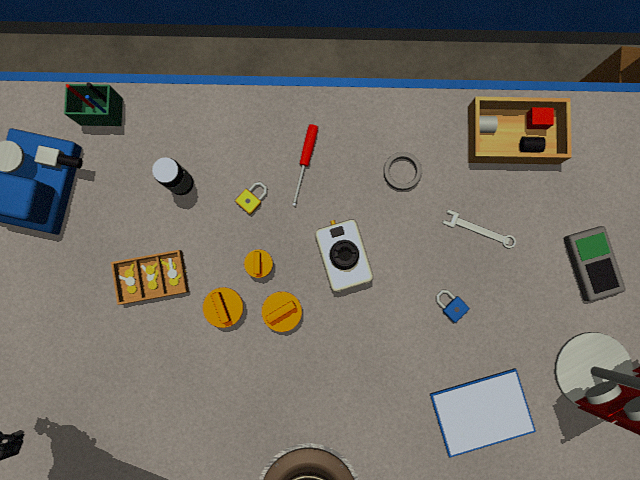

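View pics/scene0.png

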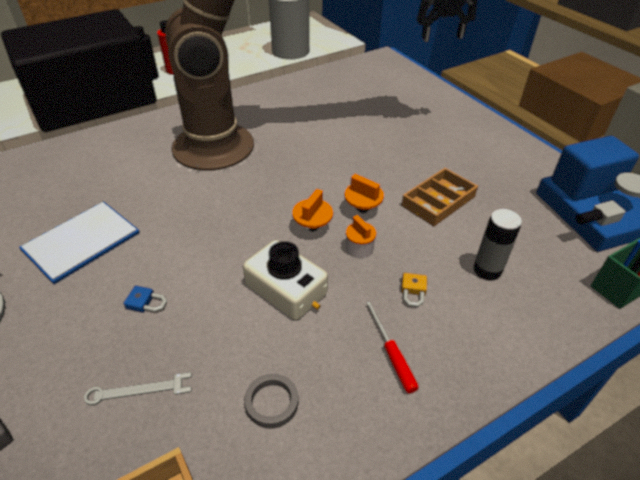

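The orange caps in the top view are at (259,264), (223,308) and (282,312). The first is clearly the smallest, at about 28 px against 40 px across, and it stands on a metal ring. I'll measure it and confirm with a crop.

```bash
cat > meas.py <<'E'
from h import *
import pickle
def rect(P):
    (c,sz,a)=cv2.minAreaRect((P[:,:2]*1000).astype(np.float32)); return np.round(c,1),np.round(sz,1),round(a,1)
for n in("top","scene"):
    s=pickle.load(open(n+".pkl","rb")); P=pts(s); hsv=cv2.cvtColor(s["pixels"],cv2.COLOR_BGR2HSV)
    m=cv2.inRange(hsv,(5,150,80),(22,255,255))
    k,l,st,ce=cv2.connectedComponentsWithStats(m)
    for i in range(1,k):
        if 150<st[i,4]<3000:
            Q=P[l==i]; t=Q[Q[:,2]>np.percentile(Q[:,2],97)-.012]
            lid=Q[(Q[:,2]<np.percentile(Q[:,2],97)-.018)]
            print(n,"orange",ce[i].round(),st[i,4],"ztop",np.percentile(Q[:,2],97).round(4),"bar",rect(t),"lid",lid[:,2].mean().round(4) if len(lid) else None,rect(Q))
    M=P.reshape(-1,3); M=M[s["z_map"].ravel()>0]
    sel=P[(P[...,2]>.06)&(P[...,2]<.08)&(hsv[...,1]<60)&(hsv[...,2]>150)&(P[...,0]>.3)&(P[...,0]<.8)&(abs(P[...,1])<.13)]
    print(n,"tanktop",len(sel),rect(sel) if len(sel)>5 else"")
    nk=P[(P[...,2]>.098)&(P[...,2]<.13)&(hsv[...,2]<90)&(P[...,0]>.4)&(P[...,0]<.75)&(abs(P[...,1])<.12)]
    if len(nk)>5: print("neck",len(nk),cv2.minEnclosingCircle((nk[:,:2]*1000).astype(np.float32)),np.percentile(nk[:,2],[5,50,95]).round(4))
    x,y=(200,180) if n=="top" else (230,160)
    pickle.dump(0,open("/dev/null","wb"))
    cv2.imwrite(f"pics/{n}_crop.png",cv2.resize(s["pixels"][y+20:y+170,x:x+190],None,fx=4,fy=4,interpolation=cv2.INTER_CUBIC)[:600])
a,b=[cv2.imread(f"pics/{n}_crop.png") for n in("top","scene")]
cv2.imwrite("pics/crops.png",cv2.resize(np.vstack([a,b]),(475,600))if 0 else cv2.resize(np.hstack([a,b]),(800,316)))
E
python3 meas.py
```

```text
top orange [629.  56.] 296 ztop -0.4065 bar (array([ 883.5, -516. ]), array([  59.7, 1297.4]), 37.7) lid -0.4279 (array([ 883.7, -516.2]), array([  59.7, 1297.9]), 37.7)
top orange [548.  99.] 161 ztop 0.0751 bar (array([ 925.6, -537. ]), array([ 11.6, 108. ]), 1.1) lid None (array([ 925.6, -537. ]), array([ 11.6, 108. ]), 1.1)
top orange [513. 119.] 569 ztop 0.0158 bar (array([ 725.8, -253.8]), array([142.9, 685.7]), 36.0) lid None (array([ 725.8, -253.8]), array([142.9, 685.7]), 36.0)
top orange [556. 149.] 276 ztop 0.0747 bar (array([ 812.3, -558.1]), array([ 74.1, 141.7]), 42.5) lid 0.0219 (array([ 839. , -536.2]), array([110.1,  97.1]), 89.9)
top orange [150. 278.] 1727 ztop 0.0378 bar (array([511. , 223.4]), array([118.8, 477.2]), 3.5) lid 0.0047 (array([511. , 223.4]), array([118.8, 477.2]), 3.5)
top orange [257. 264.] 489 ztop 0.0821 bar (array([497.6,  65. ]), array([172.6,  44.7]), 55.0) lid 0.0491 (array([521.9,  66.4]), array([192.2,  64.5]), 75.4)
top orange [222. 307.] 1209 ztop 0.0933 bar (array([466.1, 101.1]), array([ 70.2, 228.6]), 17.3) lid 0.0512 (array([452. , 12
[... 1148 characters left out ...]
7.6, -142.5]), array([ 89.3, 880.1]), 58.2)
scene orange [360. 231.] 605 ztop 0.0799 bar (array([ 842.1, -101.5]), array([ 37.6, 802.6]), 53.4) lid 0.0504 (array([809.5, -71. ]), array([ 62.3, 890.4]), 54.4)
scene orange [414. 283.] 418 ztop 0.0245 bar (array([921.4, -83.7]), array([ 49.9, 713. ]), 44.5) lid 0.0061 (array([921.4, -83.7]), array([ 49.9, 713. ]), 44.5)
scene orange [163. 470.] 1036 ztop 0.0717 bar (array([ 962.9, -367.7]), array([373.2,  79. ]), 15.6) lid 0.0312 (array([ 962.9, -367.7]), array([373.2,  79. ]), 15.6)
scene tanktop 1630 (array([560.4, -71.9]), array([147.4,  97.6]), 17.9)
neck 506 ((560.2557983398438, -71.52340698242188), 30.0283145904541) [0.0999 0.1079 0.1135]
```

View pics/top_crop.png

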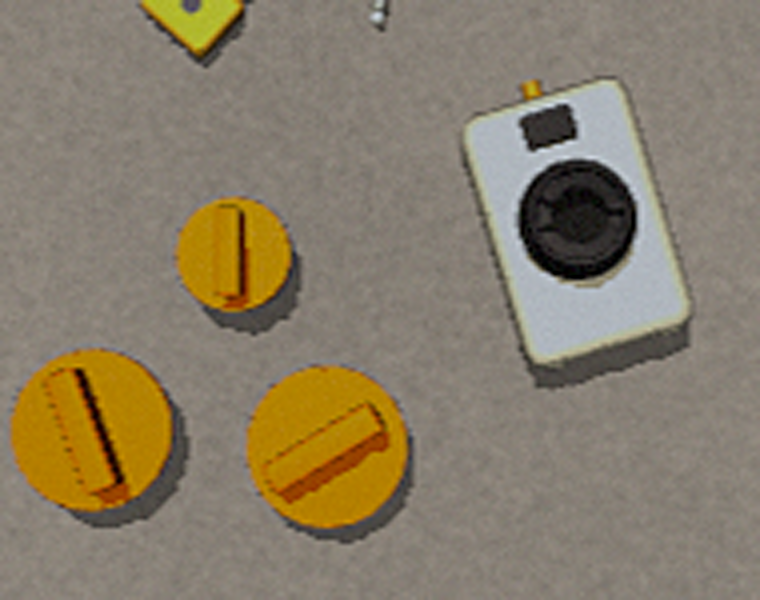

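The crop shows that the small cap at crop (235,255), which is top (259,264), is the one on the metal ring. The other two are larger decoys. The white tank's neck is at top (344,254).

```bash
python3 - <<'E'
from h import *
import pickle
for n,uv in(("top",(258,264)),("scene",(360,231))):
    s=pickle.load(open(n+".pkl","rb")); P=pts(s); hsv=cv2.cvtColor(s["pixels"],cv2.COLOR_BGR2HSV)
    m=cv2.inRange(hsv,(4,120,40),(24,255,255))>0
    v,u=np.mgrid[0:480,0:640]; m&=(np.hypot(u-uv[0],v-uv[1])<22)
    Q=P[m]; print(n,np.histogram(Q[:,2],bins=np.arange(.04,.09,.004)))
    b=Q[(Q[:,2]>.074)&(Q[:,2]<.084)]; c,sz,a=cv2.minAreaRect((b[:,:2]*1000).astype(np.float32)); print("bar",c,sz,a,len(b),b[:,2].mean(),b.mean(0))
    d=b[:,:2]-b[:,:2].mean(0); w,V=np.linalg.eigh(d.T@d); print("dir",np.degrees(np.arctan2(V[1,1],V[0,1]))%180)
    L=Q[(Q[:,2]>.044)&(Q[:,2]<.058)]; print("lid",cv2.minEnclosingCircle((L[:,:2]*1000).astype(np.float32)),L[:,2].mean())
    # ray-cast check of lid outline
    cs,_=cv2.findContours(m.astype(np.uint8),cv2.RETR_EXTERNAL,cv2.CHAIN_APPROX_NONE)
    cc=max(cs,key=len)[:,0]; R=np.array([ray(s,*p,.051)[:2]*1000 for p in cc],np.float32); print("outline",cv2.minEnclosingCircle(R),cv2.fitEllipse(R))
    # neck rim via rays
    D=(P[...,2]>.1)&(P[...,2]<.125)&(hsv[...,2]<110)&(np.hypot(P[...,0]-.559,P[...,1]+.073)<.04)
    h=P[D]; print("neck mean",h.mean(0),"med z",np.median(h[:,2]),cv2.minAreaRect((h[:,:2]*1000).astype(np.float32)))
e=env.sense(); from scipy.spatial.transform import Rotation as Ro
print(Ro.from_quat(e["eef_rot"]).as_matrix().round(4))
E
```

```text
top (array([  1,  72, 265, 144,  17,   1,   0,   3,  22,  65,  31,   4]), array([0.04 , 0.044, 0.048, 0.052, 0.056, 0.06 , 0.064, 0.068, 0.072,
       0.076, 0.08 , 0.084, 0.088]))
bar (536.479248046875, 120.6767578125) (47.34809494018555, 11.76345157623291) 1.4808783531188965 110 0.07877036064721711 [0.53583649 0.12121393 0.07877036]
dir 2.503931872838649
lid ((536.31103515625, 122.17433166503906), 32.91278839111328) 0.05077991835960182
outline ((536.4002075195312, 122.34376525878906), 32.99187088012695) ((536.4556884765625, 122.26480865478516), (63.64873504638672, 64.49836730957031), 144.3574676513672)
neck mean [ 0.55829841 -0.07452715  0.10950718] med z 0.10955133320587879 ((558.7367553710938, -74.116455078125), (55.761409759521484, 56.14350509643555), 45.13121795654297)
scene (array([ 10,  29, 253,  84,  25,  29,  26,  22,  26,  94,  15,   0]), array([0.04 , 0.044, 0.048, 0.052, 0.056, 0.06 , 0.064, 0.068, 0.072,
       0.076, 0.08 , 0.084, 0.088]))
bar (537.6951904296875, 123.00650787353516) (52.26340103149414, 14.625105857849121) 2.8558003902435303 120 0.07816384576565574 [0.53885698 0.12269816 0.07816385]
dir 2.1405233259448266
lid ((536.872314453125, 123.16183471679688), 35.040775299072266) 0.05093515410160545
outline ((529.0010986328125, 128.0406951904297), 47.18659973144531) ((534.465087890625, 125.0540542602539), (61.72355651855469, 87.1259765625), 63.95316696166992)
neck mean [ 0.56145997 -0.07186704  0.1083202 ] med z 0.10827069031098892 ((559.8809204101562, -71.40044403076172), (54.797882080078125, 58.44566345214844), 58.68183898925781)
[[-9.451e-01  3.267e-01 -4.000e-04]
 [ 3.267e-01  9.451e-01 -1.400e-03]
 [-1.000e-04 -1.500e-03 -1.000e+00]]
```

>>> send_rows:
  xyz:
    - [0,0,0]
    - [0,0,0]
    - [0,0,0]
    - [0,0,0]
    - [0,0,0]
  turn: [7.1,7.1,7.1,7.1,7.1]
  hand: [0.5,0.5,0.5,0.5,0.5]
  newtons: 60

```text
clock: 0.52
eef_pos: [0.2042, 0.5906, 0.4042]
eef_rot: [0.461, 0.887, -0.0, 0.0]
force: [-0.2, 0.6, -0.6]
grip_width: 0.503
grip_force: 0.0
```

>>> send_rows:
  xyz:
    - [0,0,0]
    - [0,0,0]
    - [0,0,0]
    - [0,0,0]
    - [0,0,0]
  turn: [7.1,7.1,7.1,7.1,7.1]
  hand: [0.5,0.5,0.5,0.5,0.5]

```text
clock: 0.93
eef_pos: [0.2041, 0.5906, 0.4042]
eef_rot: [0.71, 0.705, -0.0, 0.0]
force: [-0.0, -0.9, -1.4]
grip_width: 0.502
grip_force: 0.0
```

>>> send_rows:
  xyz:
    - [0,0,0]
    - [0,0,0]
    - [0,0,0]
    - [0,0,0]
    - [0,0,0]
  turn: [7.1,7.1,7.1,7.1,7.1]
  hand: [0.5,0.5,0.5,0.5,0.5]

```text
clock: 1.35
eef_pos: [0.2041, 0.5906, 0.4043]
eef_rot: [0.891, 0.455, -0.0, 0.0]
force: [0.3, 1.2, -0.0]
grip_width: 0.499
grip_force: 0.0
```

>>> send_rows:
  xyz:
    - [0,0,0]
    - [0,0,0]
    - [0,0,0]
    - [0,0,0]
    - [0,0,0]
  turn: [7.1,7.1,7.1,7.1,7.1]
  hand: [0.5,0.5,0.5,0.5,0.5]

```text
clock: 1.77
eef_pos: [0.2041, 0.5906, 0.4043]
eef_rot: [0.987, 0.161, -0.0, 0.0]
force: [0.7, -0.8, 0.4]
grip_width: 0.504
grip_force: 0.0
```

>>> send_rows:
  xyz:
    - [0,0,0]
    - [0,0,0]
    - [0,0,0]
  turn: [7.1,7.1,2.4]
  hand: [0.5,0.5,0.5]

```text
clock: 2.02
eef_pos: [0.2039, 0.5907, 0.4042]
eef_rot: [1.0, 0.017, -0.0, 0.001]
force: [0.5, -0.1, -0.2]
grip_width: 0.501
grip_force: 0.0
```

>>> send_rows:
  xyz:
    - [0.0209,0.0321,0]
    - [0.0209,0.0321,0]
    - [0.0209,0.0321,0]
    - [0.0209,0.0321,0]
    - [0.0209,0.0321,0]
  turn: [0,0,0,0,0]
  hand: [0.5,0.5,0.5,0.5,0.5]

```text
clock: 2.43
eef_pos: [0.3157, 0.4329, 0.4044]
eef_rot: [1.0, 0.021, -0.0, 0.0]
force: [0.5, 0.1, 0.8]
grip_width: 0.504
grip_force: 0.0
```

>>> send_rows:
  xyz:
    - [0.0209,0.0321,0]
    - [0.0209,0.0321,0]
    - [0.0209,0.0321,0]
    - [0.0209,0.0321,0]
    - [0.0209,0.0321,0]
  turn: [0,0,0,0,0]
  hand: [0.5,0.5,0.5,0.5,0.5]

```text
clock: 2.85
eef_pos: [0.4266, 0.2767, 0.4046]
eef_rot: [1.0, 0.021, -0.0, -0.0]
force: [0.6, 0.2, 0.3]
grip_width: 0.502
grip_force: 0.0
```

>>> send_rows:
  xyz:
    - [0.0209,0.0321,0]
    - [0.0209,0.0321,0]
    - [0.0209,0.0321,0]
    - [0.0209,0.0321,0]
    - [0.0209,0.0321,0]
  turn: [0,0,0,0,0]
  hand: [0.5,0.5,0.5,0.5,0.5]

```text
clock: 3.27
eef_pos: [0.5376, 0.1208, 0.4045]
eef_rot: [1.0, 0.021, -0.0, -0.0]
force: [0.5, 0.3, -0.2]
grip_width: 0.5
grip_force: 0.0
```

```bash
cat >> h.py <<'E'
from scipy.spatial.transform import Rotation as Ro
def pose():
    e=env.sense(); M=Ro.from_quat(e["eef_rot"]).as_matrix(); return e,e["eef_pos"],M
def info(target=None,yaw=None):
    e,p,M=pose(); a=np.degrees(np.arctan2(M[1,0],M[0,0]))
    print("t",round(e["clock"],2),"p",p.round(4),"xyaw",a.round(2),"tilt",M[:,2].round(4),"F",e["force"].round(2),"T",e["wrist_torque"].round(3),"grip",round(e["grip_width"],3),e["grip_force"],"q7",e["q"][6].round(2))
    if target is not None: print("tool shift",(M.T@(np.array(target)-p)).round(4),"turn(after)",None if yaw is None else round((a-yaw+180)%360-180,2))
def wcloud(n=0):
    e,p,M=pose(); s=env.snapshot("wrist"); K=s["camera_matrix"]; z=s["z_map"]
    v,u=np.mgrid[0:480,0:640]; x=(u-K[0,2])/K[0,0]; y=(v-K[1,2])/K[1,1]; r=np.hypot(x,y)+1e-9
    t=np.tan(np.clip(r,0,1.5))/r
    c=np.stack([x*t*z,y*t*z,z,np.ones_like(z)],-1)@s["hand_eye"].T
    return s,c[...,:3]@M.T+p
E
python3 - <<'E'
from h import *
info([.5367,.1222,.404],2.3)
s,P=wcloud(); cv2.imwrite("pics/w1.png",s["pixels"]); print(s["hand_eye"].round(3).tolist(),s["camera_matrix"].tolist())
hsv=cv2.cvtColor(s["pixels"],cv2.COLOR_BGR2HSV)
m=(cv2.inRange(hsv,(4,120,40),(24,255,255))>0)&(np.hypot(P[...,0]-.537,P[...,1]-.122)<.05)
Q=P[m]; b=Q[(Q[:,2]>.072)&(Q[:,2]<.085)]; L=Q[(Q[:,2]>.044)&(Q[:,2]<.058)]
print("bar",len(b),b.mean(0),cv2.minAreaRect((b[:,:2]*1000).astype(np.float32)),"lid",cv2.minEnclosingCircle((L[:,:2]*1000).astype(np.float32)),L[:,2].mean())
D=(P[...,2]>.103)&(P[...,2]<.122)&(np.hypot(P[...,0]-.559,P[...,1]+.073)<.045)
if D.sum()>5: print("neck",D.sum(),cv2.minEnclosingCircle((P[D][:,:2]*1000).astype(np.float32)),np.median(P[D][:,2]))
E
```

```text
t 3.27 p [0.5376 0.1208 0.4045] xyaw 2.36 tilt [-3.e-04  3.e-04 -1.e+00] F [ 0.48  0.34 -0.19] T [ 0.067 -0.088  0.038] grip 0.5 0.0 q7 -1.56
tool shift [-0.0009 -0.0015  0.0005] turn(after) 0.06
[[0.001, -0.961, -0.278, 0.071], [1.0, 0.001, 0.001, 0.0], [-0.001, -0.278, 0.961, 0.031], [0.0, 0.0, 0.0, 1.0]] [[371.64829954431775, 0.0, 321.05841481299257], [0.0, 371.64829954431775, 242.24266277336162], [0.0, 0.0, 1.0]]
bar 941 [0.53782077 0.12437118 0.07804093] ((536.6314086914062, 124.27941131591797), (47.71221160888672, 13.317617416381836), 2.0357577800750732) lid ((537.421142578125, 121.82003784179688), 32.42076110839844) 0.05034504480157062
neck 2265 ((557.9727783203125, -71.14514923095703), 29.598461151123047) 0.10868312455661883
```

>>> send_rows:
  xyz:
    - [-0.0006,-0.0018,0.03]
    - [0,0,0.035]
    - [0,0,0.035]
    - [0,0,0.035]
    - [0,0,0.02]
  turn: [0.1,0,0,0,0]
  hand: [0.5,0.5,0.5,0.5,0.5]

```text
clock: 3.73
eef_pos: [0.5348, 0.1243, 0.246]
eef_rot: [1.0, 0.02, -0.002, 0.001]
force: [-0.5, 0.3, 0.3]
grip_width: 0.504
grip_force: 0.0
```

>>> send_rows:
  xyz:
    - [0,0,0.01]
    - [0,0,0.008]
    - [0,0,0.004]
    - [0,0,0]
    - [0,0,0]
  turn: [0,0,0,0,0]
  hand: [0.5,0.5,0.5,0.5,0.5]

```text
clock: 4.15
eef_pos: [0.5368, 0.1242, 0.2287]
eef_rot: [1.0, 0.02, 0.001, -0.0]
force: [-0.8, 1.2, -1.0]
grip_width: 0.5
grip_force: 0.0
```

```bash
python3 - <<'E'
from h import *
info([.537,.1225,.2275],2.2)
E
```

```text
t 4.15 p [0.5368 0.1242 0.2287] xyaw 2.23 tilt [ 1.5e-03  6.0e-04 -1.0e+00] F [-0.79  1.25 -0.96] T [ 0.04  -0.036  0.011] grip 0.5 0.0 q7 -1.39
tool shift [0.0001 0.0017 0.0012] turn(after) 0.03
```

>>> send_rows:
  xyz:
    - [0,0.0015,0.001]
    - [0,0,0]
    - [0,0,0]
    - [0,0,0]
    - [0,0,0]
  turn: [0,0,0,0,0]
  hand: [0.5,0.3,0,0,0]
  newtons: 60

```text
clock: 4.57
eef_pos: [0.5367, 0.1227, 0.2274]
eef_rot: [1.0, 0.019, 0.0, -0.0]
force: [-1.0, 1.0, 6.0]
grip_width: 0.14
grip_force: 59.1
```

>>> send_rows:
  xyz:
    - [0,0,0]
    - [0,0,0]
    - [0,0,0]
    - [0,0,0]
    - [0,0,0]
  turn: [0,0,0,0,0]
  hand: [0,0,0,0,0]

```text
clock: 4.98
eef_pos: [0.5367, 0.1227, 0.2274]
eef_rot: [1.0, 0.019, 0.0, -0.0]
force: [-0.7, -0.5, 5.1]
grip_width: 0.142
grip_force: 59.1
```

```bash
python3 - <<'E'
from h import *
info([.537,.1225,.2275],2.2)
E
```

```text
t 4.98 p [0.5367 0.1227 0.2274] xyaw 2.23 tilt [ 9.e-04  8.e-04 -1.e+00] F [-0.71 -0.53  5.09] T [-0.043  0.248 -0.018] grip 0.142 59.08995509147644 q7 -1.39
tool shift [ 0.0003  0.0002 -0.0001] turn(after) 0.03
```

>>> send_rows:
  xyz:
    - [0,0,-0.01]
    - [0,0,-0.03]
    - [0,0,-0.04]
    - [0,0,-0.04]
    - [0,0,-0.013]
  turn: [0,0,0,0,0]
  hand: [0,0,0,0,0]

```text
clock: 5.4
eef_pos: [0.5377, 0.1218, 0.3653]
eef_rot: [1.0, 0.019, 0.003, -0.001]
force: [1.2, -0.1, -1.2]
grip_width: 0.143
grip_force: 58.6
```

>>> send_rows:
  xyz:
    - [0.002,0.02,0]
    - [0.0025,0.035,0]
    - [0.0025,0.035,0]
    - [0.0025,0.035,0]
    - [0.0025,0.035,0]
  turn: [0,0,0,0,0]
  hand: [0,0,0,0,0]

```text
clock: 5.82
eef_pos: [0.5543, -0.0382, 0.3604]
eef_rot: [1.0, 0.02, 0.0, -0.0]
force: [0.9, -0.5, -1.2]
grip_width: 0.14
grip_force: 58.6
```

>>> send_rows:
  xyz:
    - [0.0025,0.0357,0]
    - [0,0,0]
    - [0,0,0]
    - [0,0,0]
    - [0,0,0]
  turn: [0,-5.2,-5.2,-5.1,0]
  hand: [0,0,0,0,0]

```text
clock: 6.23
eef_pos: [0.5582, -0.0729, 0.3602]
eef_rot: [0.988, 0.156, 0.0, -0.0]
force: [0.0, 0.9, -2.0]
grip_width: 0.143
grip_force: 58.7
```

>>> send_rows:
  xyz:
    - [0,0,0]
    - [0,0,0]
  turn: [0,0]
  hand: [0,0]

```text
clock: 6.4
eef_pos: [0.5584, -0.0723, 0.3599]
eef_rot: [0.988, 0.153, 0.0, -0.0]
force: [-0.1, -0.5, -1.0]
grip_width: 0.136
grip_force: 58.7
```

```bash
python3 - <<'E'
from h import *
info([.5587,-.0723,.36],17.7)
s,P=wcloud(); cv2.imwrite("pics/w2.png",s["pixels"])
r=P-pose()[1]
D=(P[...,2]>.100)&(P[...,2]<.122)&(np.hypot(P[...,0]-.559,P[...,1]+.073)<.045)
if D.sum()>5: print("neck",D.sum(),cv2.minEnclosingCircle((P[D][:,:2]*1000).astype(np.float32)),np.median(P[D][:,2]))
c=snap("scene"); cv2.imwrite("pics/s2.png",c["pixels"])
w=cv2.resize(s["pixels"],(400,300)); g=cv2.resize(c["pixels"][130:330,180:447],(400,300))
cv2.imwrite("pics/both2.png",np.hstack([w,g]))
E
```

```text
t 6.4 p [ 0.5584 -0.0723  0.3599] xyaw 17.57 tilt [ 0.e+00  1.e-04 -1.e+00] F [-0.13 -0.5  -1.05] T [0.028 0.042 0.008] grip 0.136 58.732430934906006 q7 -0.92
tool shift [ 0.0003  0.0001 -0.0001] turn(after) -0.13
neck 1727 ((565.3873291015625, -68.48895263671875), 27.397594451904297) 0.10843408560909762
```

View pics/both2.png

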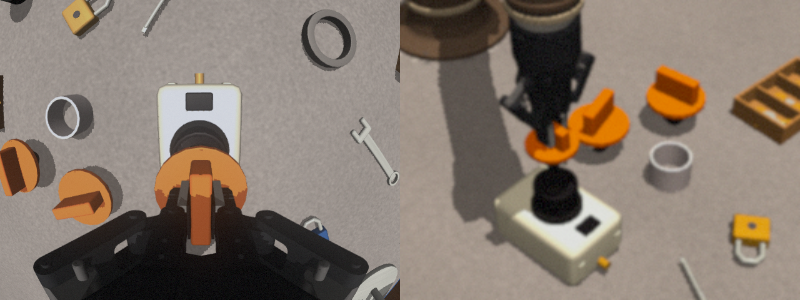

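The left half is the wrist view: the cap is held straight with the neck partly hidden behind it. The right half is the scene view, where the cap hangs over the neck and the ring is empty. Next I'll measure the lid against the neck within one camera.

```bash
cat > fit.py <<'E'
from h import *
from scipy.optimize import least_squares
def cfit(B,r):   # circle of known radius through hull points
    f=lambda c:np.hypot(B[:,0]-c[0],B[:,1]-c[1])-r
    return least_squares(f,B.mean(0),loss="soft_l1",f_scale=.5).x
e,p,M=pose()
for n in("scene","top","wrist"):
    if n=="wrist": s,P=wcloud()
    else: s=snap(n); P=pts(s)
    hsv=cv2.cvtColor(s["pixels"],cv2.COLOR_BGR2HSV)
    m=(cv2.inRange(hsv,(4,110,30),(24,255,255))>0)&(np.hypot(P[...,0]-p[0],P[...,1]-p[1])<.045)
    Q=P[m]; z=Q[:,2]; L=Q[(z>p[2]-.185)&(z<p[2]-.172)]
    print(n,"n",len(Q),len(L),"z med",np.median(L[:,2]).round(4) if len(L) else None)
    if len(L)>20:
        H=cv2.convexHull((L[:,:2]*1000).astype(np.float32))[:,0]; print(" lid c",cfit(H,33).round(2),"mec",cv2.minEnclosingCircle(H))
        A=np.c_[L[:,:2]-L[:,:2].mean(0),np.ones(len(L))]; print(" lid slope",np.linalg.lstsq(A,L[:,2],rcond=None)[0].round(4))
    b=Q[z>p[2]-.155]
    if len(b)>20: print(" bar",cv2.minAreaRect((b[:,:2]*1000).astype(np.float32)),b[:,2].max())
    D=(P[...,2]>.104)&(P[...,2]<.119)&(hsv[...,2]<110)&(np.hypot(P[...,0]-.559,P[...,1]+.073)<.04)
    if D.sum()>20:
        H=cv2.convexHull((P[D][:,:2]*1000).astype(np.float32))[:,0]; print(" neck",D.sum(),cfit(H,29).round(2),cv2.minEnclosingCircle(H))
E
python3 fit.py
```

```text
scene n 2645 455 z med 0.1832
 lid c [560.27 -73.14] mec ((560.6014404296875, -72.7826919555664), 34.15325927734375)
 lid slope [-0.0224  0.0047  0.183 ]
 bar ((577.6590576171875, -79.6227035522461), (72.63673400878906, 49.03500747680664), 74.97482299804688) 0.5715707859044676
 neck 435 [559.96 -71.88] ((558.9542236328125, -72.20740509033203), 30.064672470092773)
top n 636 0 z med None
 bar ((557.500244140625, -72.266357421875), (87.17941284179688, 86.34611511230469), 71.29351806640625) 0.619083614837935
wrist n 12980 7128 z med 0.1825
 lid c [557.54 -72.93] mec ((557.8389892578125, -72.78347778320312), 32.84071350097656)
 lid slope [-0.0084 -0.0043  0.1825]
 bar ((563.05859375, -65.11454772949219), (61.60924530029297, 44.265254974365234), 62.84817886352539) 0.26138615629406753
 neck 1625 [557.13 -71.64] ((563.8881225585938, -69.0479736328125), 27.562572479248047)
```

Both cameras agree that the cap should move by about (-0.3, +1.2) mm. I'll correct that and lower it.

>>> send_rows:
  xyz:
    - [0,-0.0012,0]
    - [0,0,0.01]
    - [0,0,0.01]
    - [0,0,0.006]
    - [0,0,0.004]
  turn: [0,0,0,0,0]
  hand: [0,0,0,0,0]

```text
clock: 7.07
eef_pos: [0.5577, -0.071, 0.328]
eef_rot: [0.988, 0.154, -0.001, -0.0]
force: [0.3, 0.3, -1.5]
grip_width: 0.144
grip_force: 58.7
```

>>> send_rows:
  xyz:
    - [0,0,0.004]
    - [0,0,0.004]
    - [0,0,0.004]
    - [0,0,0.002]
    - [0,0,0]
  turn: [0,0,0,0,0]
  hand: [0,0,0,0,0]

```text
clock: 7.48
eef_pos: [0.5581, -0.0712, 0.3152]
eef_rot: [0.988, 0.154, -0.0, -0.0]
force: [0.6, 0.8, -1.3]
grip_width: 0.14
grip_force: 58.7
```

```bash
python3 - <<'E'
from h import *
info([.5581,-.0711,.316],17.7)
E
```

```text
t 7.48 p [ 0.5581 -0.0712  0.3152] xyaw 17.73 tilt [-6.e-04 -0.e+00 -1.e+00] F [ 0.62  0.83 -1.35] T [0.044 0.006 0.059] grip 0.14 58.732672333717346 q7 -0.88
tool shift [ 0.0001 -0.0001 -0.0008] turn(after) 0.03
```

>>> send_rows:
  xyz:
    - [0,0,0.001]
    - [0,0,0.001]
    - [0,0,0.001]
    - [0,0,0.001]
    - [0,0,0.001]
  turn: [0,0,0,0,0]
  hand: [0,0,0,0,0]

```text
clock: 7.9
eef_pos: [0.5582, -0.0712, 0.3107]
eef_rot: [0.988, 0.154, 0.0, -0.0]
force: [0.2, -0.9, -1.6]
grip_width: 0.14
grip_force: 58.7
```

>>> send_rows:
  xyz:
    - [0,0,0.001]
    - [0,0,0.001]
    - [0,0,0.001]
    - [0,0,0]
    - [0,0,0]
  turn: [0,0,0,0,0]
  hand: [0,0,0,0,0]

```text
clock: 8.32
eef_pos: [0.5582, -0.0712, 0.3078]
eef_rot: [0.988, 0.154, 0.0, -0.0]
force: [-0.3, -1.0, 0.8]
grip_width: 0.142
grip_force: 59.0
```

```bash
python3 - <<'E'
from h import *
info([.5581,-.0711,.307],17.7)
E
```

```text
t 8.32 p [ 0.5582 -0.0712  0.3078] xyaw 17.73 tilt [ 2.e-04  1.e-04 -1.e+00] F [-0.3  -0.98  0.79] T [0.081 0.114 0.007] grip 0.142 58.97987186908722 q7 -0.87
tool shift [-0.0001 -0.0002  0.0008] turn(after) 0.03
```

>>> send_rows:
  xyz:
    - [0,0,0.001]
    - [0,0,0.001]
    - [0,0,0.0005]
    - [0,0,0]
    - [0,0,0]
  turn: [0,0,0,0,0]
  hand: [0,0,0,0,0]

```text
clock: 8.73
eef_pos: [0.5582, -0.0712, 0.3053]
eef_rot: [0.988, 0.154, 0.0, -0.0]
force: [-1.0, 0.6, 2.1]
grip_width: 0.138
grip_force: 59.2
```

>>> send_rows:
  xyz:
    - [0,0,0]
    - [0,0,0]
    - [0,0,0]
    - [0,0,0]
    - [0,0,0]
  turn: [-2,-2,-2,-2,-2]
  hand: [0,0,0,0,0]

```text
clock: 9.15
eef_pos: [0.5583, -0.0711, 0.3053]
eef_rot: [0.971, 0.24, 0.0, -0.0]
force: [-0.8, 0.6, 3.5]
grip_width: 0.137
grip_force: 59.3
```

>>> send_rows:
  xyz:
    - [0,0,0]
    - [0,0,0]
    - [0,0,0]
    - [0,0,0]
    - [0,0,0]
  turn: [-2,-2,-2,-2,-2]
  hand: [0,0,0,0,0]

```text
clock: 9.57
eef_pos: [0.5583, -0.0711, 0.3054]
eef_rot: [0.946, 0.324, 0.0, -0.0]
force: [-0.0, 0.6, 3.8]
grip_width: 0.142
grip_force: 59.3
```

```bash
python3 - <<'E'
from h import *
info([.5581,-.0711,.3053],17.7)
E
```

```text
t 9.57 p [ 0.5583 -0.0711  0.3054] xyaw 37.83 tilt [ 5.e-04  2.e-04 -1.e+00] F [-0.04  0.61  3.78] T [ 0.156  0.125 -0.052] grip 0.142 59.33576703071594 q7 -0.57
tool shift [-0.0001 -0.0002  0.0001] turn(after) 20.13
```

>>> send_rows:
  xyz:
    - [0,0,0]
    - [0,0,0]
    - [0,0,0]
    - [0,0,0]
    - [0,0,0]
  turn: [-2,-2,-2,-2,-2]
  hand: [0,0,0,0,0]

```text
clock: 9.98
eef_pos: [0.5582, -0.0711, 0.3054]
eef_rot: [0.914, 0.405, 0.0, -0.0]
force: [-1.9, 1.4, 3.6]
grip_width: 0.136
grip_force: 59.4
```

```bash
python3 -c "
from h import *
info()"
```

```text
t 9.98 p [ 0.5582 -0.0711  0.3054] xyaw 47.83 tilt [ 3.e-04  3.e-04 -1.e+00] F [-1.92  1.45  3.57] T [ 0.179  0.205 -0.076] grip 0.136 59.378183484077454 q7 -0.42
```

>>> send_rows:
  xyz:
    - [0,0,0]
    - [0,0,0]
    - [0,0,0]
    - [0,0,0]
    - [0,0,0]
  turn: [-2,-2,-2,-2,-2]
  hand: [0,0,0,0,0]

```text
clock: 10.4
eef_pos: [0.5582, -0.0711, 0.3054]
eef_rot: [0.875, 0.483, 0.0, -0.0]
force: [-0.7, 0.7, 4.2]
grip_width: 0.14
grip_force: 59.4
```

```bash
python3 -c "
from h import *
info()"
```

```text
t 10.4 p [ 0.5582 -0.0711  0.3054] xyaw 57.83 tilt [ 2.e-04  3.e-04 -1.e+00] F [-0.69  0.75  4.23] T [ 0.11   0.271 -0.047] grip 0.14 59.38533067703247 q7 -0.27
```

>>> send_rows:
  xyz:
    - [0,0,0]
    - [0,0,0]
    - [0,0,0]
    - [0,0,0]
    - [0,0,0]
  turn: [-2,-2,-2,-2,-2]
  hand: [0,0,0,0,0]

```text
clock: 10.82
eef_pos: [0.5586, -0.0713, 0.3056]
eef_rot: [0.83, 0.558, 0.001, 0.001]
force: [1.1, -0.4, 3.0]
grip_width: 0.136
grip_force: 59.4
```

```bash
python3 -c "
from h import *
info()"
```

```text
t 10.82 p [ 0.5586 -0.0713  0.3056] xyaw 67.82 tilt [ 1.7e-03 -1.0e-04 -1.0e+00] F [ 1.13 -0.38  2.98] T [ 0.059 -0.209 -0.105] grip 0.136 59.36439514160156 q7 -0.12
```

>>> send_rows:
  xyz:
    - [0,0,0]
    - [0,0,0]
    - [0,0,0]
  turn: [-1.5,-1.5,0]
  hand: [0,0,0]

```text
clock: 11.07
eef_pos: [0.5585, -0.0714, 0.3055]
eef_rot: [0.815, 0.579, 0.0, 0.0]
force: [1.2, -0.1, 3.2]
grip_width: 0.136
grip_force: 59.4
```

```bash
python3 -c "
from h import *
info()"
```

```text
t 11.07 p [ 0.5585 -0.0714  0.3055] xyaw 70.81 tilt [ 1.2e-03 -1.0e-04 -1.0e+00] F [ 1.21 -0.11  3.16] T [-0.017 -0.383 -0.086] grip 0.136 59.388474225997925 q7 -0.08
```

>>> send_rows:
  xyz:
    - [0,0,0]
    - [0,0,0]
    - [0,0,0]
    - [0,0,0]
  turn: [-1.5,-1.5,-1.5,0]
  hand: [0,0,0,0]

```text
clock: 11.4
eef_pos: [0.5578, -0.0711, 0.305]
eef_rot: [0.791, 0.611, -0.0, -0.001]
force: [-2.8, 1.1, 2.7]
grip_width: 0.137
grip_force: 59.2
```

```bash
python3 -c "
from h import *
info()"
```

```text
t 11.4 p [ 0.5578 -0.0711  0.305 ] xyaw 75.37 tilt [-1.3e-03  3.0e-04 -1.0e+00] F [-2.8   1.05  2.74] T [0.18  0.525 0.051] grip 0.137 59.20336961746216 q7 -0.01
```

>>> send_rows:
  xyz:
    - [0,0,0]
    - [0,0,0]
    - [0,0,0]
  turn: [0,0,0]
  hand: [0,0,0]

```text
clock: 11.65
eef_pos: [0.5575, -0.071, 0.3044]
eef_rot: [0.792, 0.61, -0.001, -0.001]
force: [-1.7, -0.1, -1.6]
grip_width: 0.136
grip_force: 58.7
```

```bash
python3 -c "
from h import *
info()"
```

```text
t 11.65 p [ 0.5575 -0.071   0.3044] xyaw 75.23 tilt [-2.3e-03  2.0e-04 -1.0e+00] F [-1.69 -0.13 -1.59] T [0.105 0.385 0.073] grip 0.136 58.685842752456665 q7 -0.01
```

The vertical force dropped to zero, which is the click. Now I'll lower it gently.

>>> send_rows:
  xyz:
    - [0,0,0.001]
    - [0,0,0.001]
    - [0,0,0.001]
    - [0,0,0.0005]
    - [0,0,0]
  turn: [0,0,0,0,0]
  hand: [0,0,0,0,0]

```text
clock: 12.07
eef_pos: [0.5583, -0.0713, 0.3016]
eef_rot: [0.792, 0.61, 0.0, 0.0]
force: [-0.3, 0.1, -0.6]
grip_width: 0.141
grip_force: 58.6
```

```bash
python3 -c "
from h import *
info([.5582,-.0711,.300])"
```

```text
t 12.07 p [ 0.5583 -0.0713  0.3016] xyaw 75.22 tilt [ 3.e-04 -1.e-04 -1.e+00] F [-0.33  0.09 -0.64] T [-0.005  0.133 -0.025] grip 0.141 58.55524957180023 q7 -0.01
tool shift [ 0.0001 -0.0001  0.0016] turn(after) None
```

>>> send_rows:
  xyz:
    - [0,0,0.001]
    - [0,0,0.001]
    - [0,0,0.001]
    - [0,0,0]
    - [0,0,0]
  turn: [0,0,0,0,0]
  hand: [0,0,0,0,0]

```text
clock: 12.48
eef_pos: [0.5584, -0.0712, 0.299]
eef_rot: [0.792, 0.61, 0.0, 0.0]
force: [-0.9, 0.1, -0.0]
grip_width: 0.14
grip_force: 59.1
```

```bash
python3 -c "
from h import *
info()"
```

```text
t 12.48 p [ 0.5584 -0.0712  0.299 ] xyaw 75.24 tilt [ 9.e-04 -0.e+00 -1.e+00] F [-0.88  0.11 -0.  ] T [ 0.106 -0.049 -0.038] grip 0.14 59.08615171909332 q7 -0.01
```

>>> send_rows:
  xyz:
    - [0,0,0.001]
    - [0,0,0.001]
    - [0,0,0.0005]
    - [0,0,0]
    - [0,0,0]
  turn: [0,0,0,0,0]
  hand: [0,0,0,0,0]

```text
clock: 12.9
eef_pos: [0.5584, -0.0712, 0.2964]
eef_rot: [0.792, 0.61, 0.0, 0.0]
force: [1.0, 0.3, 3.0]
grip_width: 0.138
grip_force: 59.4
```

```bash
python3 -c "
from h import *
info()"
```

```text
t 12.9 p [ 0.5584 -0.0712  0.2964] xyaw 75.23 tilt [ 8.e-04 -0.e+00 -1.e+00] F [1.03 0.32 3.03] T [-0.058 -0.239 -0.022] grip 0.138 59.350191950798035 q7 -0.0
```

>>> send_rows:
  xyz:
    - [0,0,0]
    - [0,0,0.0001]
    - [0,0,0.0001]
    - [0,0,0.0001]
    - [0,0,0.0001]
  turn: [2,2,2,2,2]
  hand: [0,0,0,0,0]

```text
clock: 13.32
eef_pos: [0.5586, -0.0712, 0.2961]
eef_rot: [0.843, 0.538, 0.001, 0.0]
force: [1.2, -0.2, 2.7]
grip_width: 0.137
grip_force: 59.4
```

```bash
python3 -c "
from h import *
info()"
```

```text
t 13.32 p [ 0.5586 -0.0712  0.2961] xyaw 65.15 tilt [ 1.3e-03 -1.0e-04 -1.0e+00] F [ 1.18 -0.2   2.68] T [-0.109 -0.311  0.051] grip 0.137 59.358914494514465 q7 -0.16
```

>>> send_rows:
  xyz:
    - [0,0,0.0001]
    - [0,0,0.0001]
    - [0,0,0.0001]
    - [0,0,0.0001]
    - [0,0,0.0001]
  turn: [2,2,2,2,2]
  hand: [0,0,0,0,0]

```text
clock: 13.73
eef_pos: [0.5581, -0.0713, 0.2953]
eef_rot: [0.886, 0.463, -0.0, -0.0]
force: [0.9, 0.3, 2.6]
grip_width: 0.142
grip_force: 59.4
```

```bash
python3 -c "
from h import *
info()"
```

```text
t 13.73 p [ 0.5581 -0.0713  0.2953] xyaw 55.13 tilt [-1.e-04 -0.e+00 -1.e+00] F [0.86 0.3  2.61] T [0.012 0.017 0.003] grip 0.142 59.3574857711792 q7 -0.3
```

Torque stays near zero, so the thread is engaged. I'll carry on.

>>> send_rows:
  xyz:
    - [0,0,0.0001]
    - [0,0,0.0001]
    - [0,0,0.0002]
    - [0,0,0.0001]
    - [0,0,0.0001]
  turn: [2,2,2,2,2]
  hand: [0,0,0,0,0]

```text
clock: 14.15
eef_pos: [0.5581, -0.0712, 0.2947]
eef_rot: [0.923, 0.384, -0.0, -0.0]
force: [1.0, -0.2, 2.5]
grip_width: 0.142
grip_force: 59.3
```

```bash
python3 -c "
from h import *
info()"
```

```text
t 14.15 p [ 0.5581 -0.0712  0.2947] xyaw 45.13 tilt [-3.e-04  1.e-04 -1.e+00] F [ 0.97 -0.21  2.49] T [-0.061  0.03  -0.005] grip 0.142 59.34846103191376 q7 -0.45
```

>>> send_rows:
  xyz:
    - [0,0,0.0001]
    - [0,0,0.0001]
    - [0,0,0.0002]
    - [0,0,0.0001]
    - [0,0,0.0002]
  turn: [2,2,2,2,2]
  hand: [0,0,0,0,0]

```text
clock: 14.57
eef_pos: [0.5581, -0.0713, 0.294]
eef_rot: [0.953, 0.302, -0.0, -0.0]
force: [-0.0, -0.3, 1.7]
grip_width: 0.139
grip_force: 59.4
```

```bash
python3 -c "
from h import *
info()"
```

```text
t 14.57 p [ 0.5581 -0.0713  0.294 ] xyaw 35.12 tilt [-2.e-04  0.e+00 -1.e+00] F [-0.05 -0.31  1.67] T [0.    0.03  0.011] grip 0.139 59.352478981018066 q7 -0.6
```

>>> send_rows:
  xyz:
    - [0,0,0.0001]
    - [0,0,0.0002]
    - [0,0,0.0001]
    - [0,0,0.0002]
    - [0,0,0.0001]
  turn: [2,2,2,2,2]
  hand: [0,0,0,0,0]

```text
clock: 14.98
eef_pos: [0.5581, -0.0713, 0.2933]
eef_rot: [0.976, 0.218, -0.0, -0.0]
force: [0.1, -0.6, 3.5]
grip_width: 0.141
grip_force: 59.4
```

```bash
python3 -c "
from h import *
info()"
```

```text
t 14.98 p [ 0.5581 -0.0713  0.2933] xyaw 25.13 tilt [-2.e-04  0.e+00 -1.e+00] F [ 0.09 -0.61  3.47] T [-0.06  -0.     0.024] grip 0.141 59.3609619140625 q7 -0.75
```

>>> send_rows:
  xyz:
    - [0,0,0.0001]
    - [0,0,0.0001]
    - [0,0,0.0001]
    - [0,0,0.0001]
    - [0,0,0.0001]
  turn: [2,2,2,2,2]
  hand: [0,0,0,0,0]

```text
clock: 15.4
eef_pos: [0.5581, -0.0713, 0.2928]
eef_rot: [0.991, 0.132, -0.0, -0.0]
force: [0.3, -0.4, 3.1]
grip_width: 0.137
grip_force: 59.3
```

```bash
python3 -c "
from h import *
info()"
```

```text
t 15.4 p [ 0.5581 -0.0713  0.2928] xyaw 15.12 tilt [-2.e-04 -0.e+00 -1.e+00] F [ 0.29 -0.44  3.13] T [-0.054  0.013  0.031] grip 0.137 59.348124861717224 q7 -0.89
```

>>> send_rows:
  xyz:
    - [0,0,0]
    - [0,0,0.0001]
    - [0,0,0]
    - [0,0,0.0001]
    - [0,0,0]
  turn: [2,2,2,2,1]
  hand: [0,0,0,0,0]

```text
clock: 15.82
eef_pos: [0.5581, -0.0711, 0.2926]
eef_rot: [0.999, 0.054, -0.0, -0.0]
force: [-1.1, 0.8, 2.9]
grip_width: 0.143
grip_force: 59.4
```

```bash
python3 -c "
from h import *
info()"
```

```text
t 15.82 p [ 0.5581 -0.0711  0.2926] xyaw 6.14 tilt [-3.e-04  1.e-04 -1.e+00] F [-1.1   0.79  2.9 ] T [ 0.022 -0.085  0.144] grip 0.143 59.37376320362091 q7 -1.02
```

>>> send_rows:
  xyz:
    - [0,0,0]
    - [0,0,0]
    - [0,0,0]
  turn: [1,1,0]
  hand: [0,0,0]

```text
clock: 16.07
eef_pos: [0.5581, -0.0711, 0.2925]
eef_rot: [0.999, 0.037, -0.0, -0.0]
force: [0.4, 0.0, 2.8]
grip_width: 0.139
grip_force: 59.4
```

```bash
python3 -c "
from h import *
info()"
```

```text
t 16.07 p [ 0.5581 -0.0711  0.2925] xyaw 4.19 tilt [-2.e-04  1.e-04 -1.e+00] F [0.43 0.01 2.78] T [0.146 0.054 0.151] grip 0.139 59.3705677986145 q7 -1.05
```

>>> send_rows:
  xyz:
    - [0,0,0]
    - [0,0,0]
    - [0,0,0]
  turn: [1,1,0]
  hand: [0,0,0]

```text
clock: 16.32
eef_pos: [0.5581, -0.0712, 0.2926]
eef_rot: [1.0, 0.019, -0.0, -0.0]
force: [-0.5, 0.7, 3.3]
grip_width: 0.14
grip_force: 59.4
```

```bash
python3 -c "
from h import *
info()"
```

```text
t 16.32 p [ 0.5581 -0.0712  0.2926] xyaw 2.16 tilt [-2.e-04  0.e+00 -1.e+00] F [-0.53  0.72  3.3 ] T [0.15  0.042 0.249] grip 0.14 59.36251938343048 q7 -1.08
```

The torque climbs steadily to 0.25 N m, so the cap is on the stop. Next I'll relax the twist and the press, then let go.

>>> send_rows:
  xyz:
    - [0,0,0]
    - [0,0,-0.0005]
    - [0,0,-0.001]
    - [0,0,-0.0005]
    - [0,0,0]
  turn: [-2,-2,-2,-2,0]
  hand: [0,0,0,0,0]

```text
clock: 16.73
eef_pos: [0.5581, -0.0711, 0.2946]
eef_rot: [0.996, 0.09, -0.0, -0.0]
force: [0.3, 0.2, 2.2]
grip_width: 0.141
grip_force: 59.2
```

```bash
python3 -c "
from h import *
info()"
```

```text
t 16.73 p [ 0.5581 -0.0711  0.2946] xyaw 10.31 tilt [-1.e-04  4.e-04 -1.e+00] F [0.32 0.25 2.21] T [0.191 0.054 0.021] grip 0.141 59.162946939468384 q7 -0.96
```

>>> send_rows:
  xyz:
    - [0,0,-0.0005]
    - [0,0,-0.0005]
    - [0,0,0]
    - [0,0,0]
    - [0,0,0]
  turn: [0,0,0,0,0]
  hand: [0,0,0.2,0.3,0.4]

```text
clock: 17.15
eef_pos: [0.5581, -0.0713, 0.2954]
eef_rot: [0.996, 0.089, -0.0, 0.0]
force: [-0.1, -0.1, -0.4]
grip_width: 0.396
grip_force: 0.0
```

>>> send_rows:
  xyz:
    - [0,0,0]
    - [0,0,0]
    - [0,0,-0.005]
    - [0,0,-0.01]
    - [0,0,-0.02]
  turn: [0,0,0,0,0]
  hand: [0.5,0.5,0.5,0.5,0.5]

```text
clock: 17.57
eef_pos: [0.5576, -0.071, 0.33]
eef_rot: [0.996, 0.089, -0.002, 0.0]
force: [0.1, 0.3, 0.8]
grip_width: 0.497
grip_force: 0.0
```

>>> send_rows:
  xyz:
    - [0,0,-0.03]
    - [0,0,-0.04]
    - [0,0,-0.04]
    - [0,0,-0.02]
    - [0,0,0]
  turn: [0,0,0,0,0]
  hand: [0.5,0.5,0.5,0.5,0.5]

```text
clock: 17.98
eef_pos: [0.5589, -0.0725, 0.4666]
eef_rot: [0.996, 0.089, 0.004, 0.0]
force: [0.7, -0.3, -0.4]
grip_width: 0.499
grip_force: 0.0
```

```bash
python3 - <<'E'
from h import *
info()
s,P=wcloud(); c=snap("scene"); S=pts(c)
for n,i,Q in(("w",s,P),("s",c,S)):
    hsv=cv2.cvtColor(i["pixels"],cv2.COLOR_BGR2HSV)
    m=(cv2.inRange(hsv,(4,110,30),(24,255,255))>0)&(np.hypot(Q[...,0]-.559,Q[...,1]+.072)<.045)
    q=Q[m]; L=q[(q[:,2]>.11)&(q[:,2]<.13)]; b=q[q[:,2]>.14]
    print(n,len(q),"lid z",np.median(L[:,2]),"c",cv2.minEnclosingCircle((L[:,:2]*1000).astype(np.float32)),"bar top",np.median(b[:,2]) if len(b) else 0, cv2.minAreaRect((b[:,:2]*1000).astype(np.float32)) if len(b) else 0)
    A=np.c_[L[:,:2]-L[:,:2].mean(0),np.ones(len(L))]; print(" slope",np.linalg.lstsq(A,L[:,2],rcond=None)[0].round(4))
cv2.imwrite("pics/end.png",np.hstack([cv2.resize(s["pixels"],(400,300)),cv2.resize(c["pixels"][130:330,180:447],(400,300))]))
E
```

```text
t 17.98 p [ 0.5589 -0.0725  0.4666] xyaw 10.18 tilt [ 8.8e-03  7.0e-04 -1.0e+00] F [ 0.74 -0.31 -0.43] T [-0.026 -0.051 -0.043] grip 0.499 0.0 q7 -1.11
w 4212 lid z 0.11909695459738026 c ((557.4533081054688, -71.70867919921875), 32.8831672668457) bar top 0.14692743665789404 ((553.9659423828125, -56.57770538330078), (49.738948822021484, 44.001731872558594), 12.346358299255371)
 slope [ 0.0031 -0.0018  0.1191]
s 2511 lid z 0.11956395420408637 c ((559.1690063476562, -72.26036071777344), 33.62413787841797) bar top 0.5310648426211321 ((574.3298950195312, -80.51083374023438), (65.15948486328125, 55.51001739501953), 29.36198616027832)
 slope [-0.0225  0.0175  0.1199]
```

View pics/end.png

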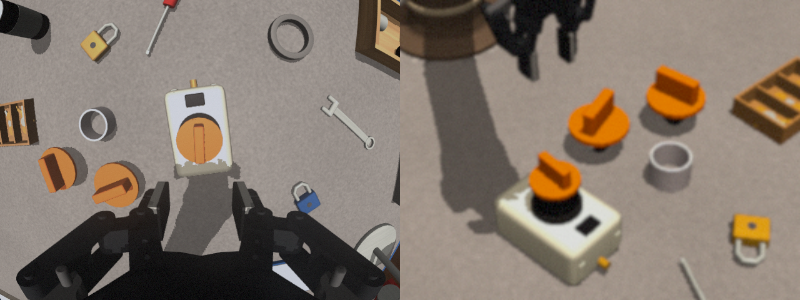

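In the wrist half the cap sits level on the neck at (200,140), and in the scene half at (554,178), with the gripper clear. The lid's top is at about 0.1195 m, which matches home at 0.120 m.

```bash
python3 -c "
from h import *
print(env.sign_off())"
```

```text
the job is handed in; nothing more can be done
None
```

The orange cap is screwed home in the tank's filler neck and let go, with the arm clear and the other things on the counter left alone; I handed the job in at about 18 s of the 58 s, and sign-off returned no verdict.

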